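Set out the bench on its outline boards

ROBOT

A 6-joint arm with a two-finger parallel gripper is mounted at the origin on a cart in front of the work surface, level with it; the furniture and walls round the work are solid. World frame = base frame: x ahead of the robot, y to its left, z up, the work surface at z = 0. Lengths are in mm, angles in degrees, forces in N, time in s.
With the tool pointing down it reaches from about 350 to 850 mm from the base axis. Payload 8.1 kg.
Tool frame: the origin (TCP) lies midway between the tips of the shut fingers; the grasp point (between the pads) lies grip_depth behind it (grip_depth is the distance from the TCP to the grasp point, in mm); z points along the fingers, y is the line along which they close (so a half turn about z gives the same grasp; the last joint's range is limited). The gripper opens to 85 mm and grips with 20 to 120 N. Pads are 22 mm wide; open, the fingers measure 114 mm over their backs; the gripper's body (76 mm by 85 mm) begins 54 mm behind the grasp point. The pads swing forward as they close: fully open they stand 13 mm farther back than shut.
Start: joints at [-77.601, 7.471, 85.268, -0, 87.261, -4.893], TCP at [178.364, -572.88, 194.392] pointing down, gripper open.
Joint ranges: [-169.43, 169.43], [-51.17, 129.36], [1.28, 143.12], [-76.62, 256.62], [0, 156.53], [-152.29, 152.29]. Speed limits (degrees/s): [136.94, 136.94, 159.86, 180, 180, 180].

INTERFACE

Orientations are given as [roll, pitch, yaw] about the fixed x, y, z axes, in that order (R = Rz(yaw) Ry(pitch) Rx(roll)).
In Python, from bench import sense, snapshot, hand_in, grip_depth gives the robot as it stands. The module is installed in compiled form; this text tells all that it offers.
- The arm moves only by the tool apply_moves, never from a script. Its argument "series" is text: rows parted by semicolons, each of 5 numbers parted by spaces: the shift along the tool's x, y, z each as a share of 0.3 m, from -1 to 1, then the turn about the tool's z as a share of 2 rad, from -1 to 1, then the gripper's target within -1 to 1 (shut at 1, half-way at 0, fully open at -1). In form: tx ty tz twist gripper; .... A call has 1 to 5 rows; each row shifts and turns the commanded pose from where the row before left it, along the tool's axes as they then stand; what a row does not reach is not made up. A row lasts 1/12 s, in which the tool goes at most 41.7 mm and 7.16 degrees, less where a joint would pass 70% of its speed; a pose out of reach is approached as far as the arm can. A call with a number of a shift or a turn outside -1 to 1 is refused whole. A call with a gripper value outside its range is refused whole. The fingers move at their own pace and stop on an object; "squeeze" is the grip in N (left out, the last holds). Time passes only in rows, so rows that do not move let the fingers close. It gives the time, the measured TCP pose, the force, the opening and the grip force at its end, in the units of the state.
- sense(): the state, without advancing time (a new reading comes with each control period).
- snapshot(name): name is "scene" or "top"; returns a dict with "frame" (480x640x3 uint8, blue, green, red), "depth" (480x640 float32, mm along the optical axis (not along the pixel's ray), 0 where there is no reading), "intrinsics" (3x3 intrinsics, pixels), "extrinsics" (4x4, takes a point from camera to world coordinates). Camera axes: x right, y down, z forward; pixel columns grow to the right and rows downward; lengths in mm; the calibration is good to about 2 mm. A picture is of the moment at which its call begins.
- hand_in(): hands the job in; it is judged then, once.
The state is a dict: "time": time; "joint_pos": joint angles; "qd": joint speeds; "joint_efforts": joint torques, N m; "tool_pos": TCP position; "tcp_rot": TCP orientation; "ft_force": force on the tool from outside, world axes, zero at the start; "wrist_torque": the same for the moment, N m; "finger_gap": finger opening in mm; "grip_force": force on a finger pad.
Only numpy, scipy, OpenCV 4.12 (cv2) and the standard library are available. Lean on these libraries where they do the work, as an engineer would, in place of code of your own. Each camera call takes 0.05 s, during which the arm holds its last target. There are 200 camera calls.

TASK

Set out the dental bench for the next case: stand the large jar, the small jar, the dental model and the bur block each on the plywood board whose dark outline has its shape and size, centred on the outline and turned to match it, the model's rounded front over the rounded end. Leave the dropper bottle standing where it is, and let go of everything.

Things in the scene. Friction and masses are not known exactly. Their poses are not given: they have to be found in the camera images.
- large_jar: Closed round screw-cap jar with a blue cap, standing upright, 48 mm in diameter and 62 mm high, about 0.1 kg. Origin: centre of its underside, z up.
- small_jar: Closed round screw-cap jar with a white cap, standing upright, 32 mm in diameter and 50 mm high, about 0.04 kg. Origin: centre of its underside, z up.
- dental_model: Cream plaster model of a dental arch lying on its flat base, teeth up: 48 mm along its x, 60 mm along its y, 25 mm high; the solid base to be gripped is 17 mm high. Straight back at its -x side, rounded front at its +x side. It can be gripped front to back, 48 mm. About 0.12 kg. Origin: centre of the underside, z up.
- model_front (a point): Point on the dental model, on the middle of its rounded front: 22 mm from the model's origin along its +x, 8 mm above its underside.
- bur_block: Pale aluminium block carrying a row of small upright burs: 34 mm along its x, 80 mm along its y (its length); the block is 20 mm high, with the burs 43 mm. Grip the block across its 34 mm width. Both ends are alike for this job. (A like block at the far back of the bench, beyond reach, is not meant.) About 0.11 kg. Origin: centre of its underside, z up.
- large_round_board: Plywood board 74 x 74 x 5 mm with a dark disc 50 mm in diameter as the outline of the large jar. Fixed to the bench. Origin: centre of its underside; the outline is centred on it, the board's top is 5 mm above it.
- small_round_board: Plywood board 60 x 60 x 5 mm with a dark disc 34 mm in diameter as the outline of the small jar. Fixed to the bench. Origin: centre of its underside; the outline is centred on it, the board's top is 5 mm above it.
- arch_board: Plywood board 74 mm (its x) by 86 mm (its y), 5 mm thick, with a dark D-shaped outline of the dental model, 50 mm along x and 62 mm along y, straight at -x and rounded at +x. Fixed to the bench. Origin: centre of its underside; the outline is centred on it, the board's top is 5 mm above it.
- long_board: Plywood board 60 mm (its x) by 104 mm (its y), 5 mm thick, with a dark rectangle 36 mm along x and 82 mm along y as the outline of the bur block. Fixed to the bench. Origin: centre of its underside; the outline is centred on it, the board's top is 5 mm above it.
- dropper: Bystander to leave standing: brown dropper bottle with a black pointed cap, 25 mm in diameter, 67 mm high, standing among the boards (not the one with the jars at the back). Origin: centre of its underside, z up.

How it is judged:
By the outcome, as a careful person would: the job done as asked, in the order asked, and still so for the second after the job is handed in, with the robot touching nothing.
It also fails if it takes over 109 s, if anything falls off the work surface, if the arm or the gripper's body presses on something with over 40 N, if the wrist force passes 120 N, or if a joint passes its speed limit or range.

## Working session

There is one attempt and no reset: what is moved stays moved. The work goes in short steps, Python scripts to look and compute and a tool call to move; the robot and the scene stay as the last step left them, time stands still between calls to the robot, and variables do not carry over. Pictures are saved under pics/ and viewed, at most 14 in all, crops included, and the job is handed in when it is done.

Besides the shell and the picture viewer there is one more tool, called after "Call:" in YAML: its name, and indented under it one key for each argument. apply_moves: Moves the arm, as the interface text tells. Its arguments: {"type":"object","properties":{"series":{"type":"string"},"squeeze":{"type":"number"}},"required":["series"]}

```bash
mkdir -p pics
cat > h.py <<'E'
import numpy as np, cv2
from bench import sense, snapshot, hand_in, grip_depth
def world(s,dep=None):
    K=np.array(s["intrinsics"]);T=np.array(s["extrinsics"]);d=s["depth"] if dep is None else dep
    v,u=np.mgrid[0:480,0:640]
    P=np.stack([(u-K[0,2])/K[0,0]*d,(v-K[1,2])/K[1,1]*d,d],-1)
    return P@T[:3,:3].T+T[:3,3]
E
python3 - <<'E'
from h import *
print(grip_depth,sense())
for n in("top","scene"):
    s=snapshot(n);cv2.imwrite(f"pics/{n}0.png",s["frame"]);np.savez(f"{n}0.npz",**s)
    print(n,s["intrinsics"],s["extrinsics"])
E
```

```text
18.700000000000003 {'time': 0.0, 'joint_pos': array([-7.75988967e+01,  7.51521328e+00,  8.53301520e+01,  2.02674167e-03,
        8.72612821e+01, -4.89194991e+00]), 'qd': array([ 0.03765817,  0.03812076,  0.0287595 , -0.04222611,  0.10975637,
        0.0433242 ]), 'joint_efforts': array([ 2.33593317e-03, -5.69399929e+01, -5.00552666e+01, -6.69783572e-05,
        1.46810169e-02, -1.42044149e-05]), 'tool_pos': array([ 178.26755315, -572.25462621,  193.33503471]), 'tcp_rot': array([-1.79893914e+02, -1.11114277e-02,  1.72929442e+01]), 'ft_force': array([-0.72345546,  0.07626812,  0.91284525]), 'wrist_torque': array([-0.01171025,  0.02083673,  0.01013845]), 'grip_force': 0.0, 'finger_gap': 85.35447031358397}
top [[501.39918007   0.         321.1700205 ]
 [  0.         501.39918007 236.80194262]
 [  0.           0.           1.        ]] [[ 9.76361303e-02 -9.71725216e-01  2.14982069e-01  3.81849636e+02]
 [-9.95216007e-01 -9.60911705e-02  1.76518268e-02 -5.93364156e+01]
 [ 3.50515344e-03 -2.15677053e-01 -9.76458459e-01  8.87120688e+02]
 [ 0.00000000e+00  0.00000000e+00  0.00000000e+00  1.00000000e+00]]
scene [[493.76784434   0.         314.50269975]
 [  0.         493.76784434 240.04838322]
 [  0.           0.           1.        ]] [[ 5.98927801e-01 -3.55340245e-01  7.17648103e-01 -7.91245110e+01]
 [-8.00679397e-01 -2.81467664e-01  5.28855800e-01 -5.02030151e+02]
 [ 1.40709862e-02 -8.91352492e-01 -4.53092422e-01  4.36341528e+02]
 [ 0.00000000e+00  0.00000000e+00  0.00000000e+00  1.00000000e+00]]
```

View pics/top0.png

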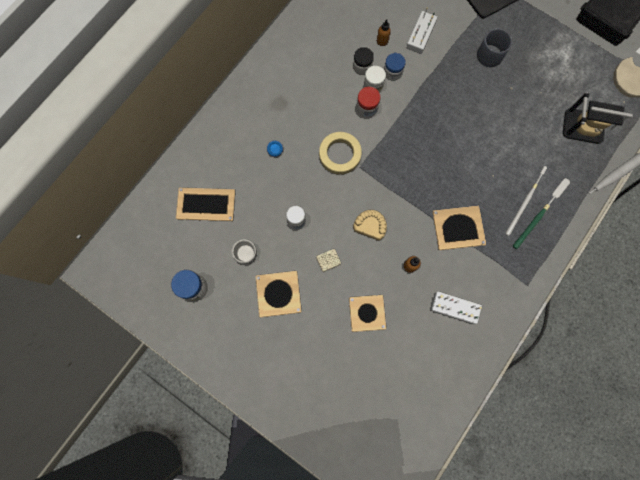

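View pics/scene0.png

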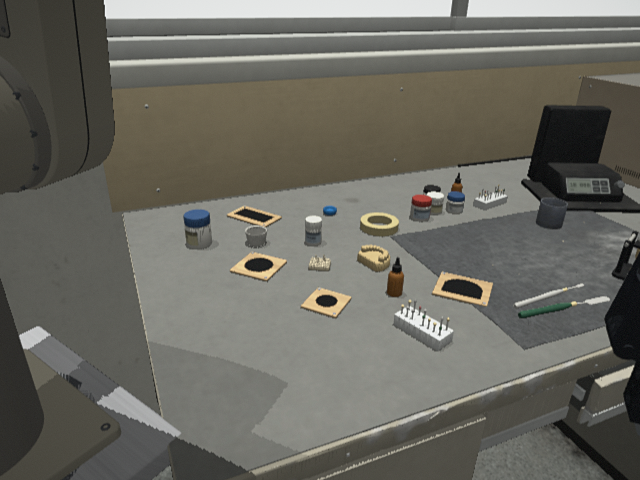

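The top view shows the large jar at (187,285), small jar at (295,215), model at (370,224) with its front up, bur block at (457,307) and dropper at (412,264). The boards are: large round (278,294), small round (368,313), arch (460,228) with its round end up, and long (206,204). Next I measure them.

```bash
cat > meas.py <<'E'
from h import *
def rayplane(s,uv,z):
    K=np.array(s["intrinsics"]);T=np.array(s["extrinsics"]);uv=np.atleast_2d(uv).astype(float)
    r=np.c_[(uv-K[[0,1],[2,2]])/K[0,0],np.ones(len(uv))]@T[:3,:3].T
    return (T[:3,3]+r*((z-T[2,3])/r[:,2:]))[:,:2]
def board(s,c,win=32):
    g=s["frame"].max(2).astype(int);m=np.zeros((480,640),np.uint8);u,v=c
    m[v-win:v+win,u-win:u+win]=(g[v-win:v+win,u-win:u+win]<45)
    n,l=cv2.connectedComponents(m);k=l[v,u];ys,xs=np.where(l==k)
    return rayplane(s,np.c_[xs,ys],5.0)
def rect(P):
    (c,sz,a)=cv2.minAreaRect(P.astype(np.float32));return np.round(c,1),np.round(sz,1),round(a,1)
def obj(s,c,win,zlo,zhi):
    W=world(s);u,v=c;w=W[v-win:v+win,u-win:u+win].reshape(-1,3)
    w=w[(w[:,2]>zlo)&(w[:,2]<zhi)];return w
E
python3 - <<'E'
from meas import *
s=dict(np.load("top0.npz"))
for n,c in dict(L=(278,294),S=(368,313),arch=(460,228),long=(206,204)).items():
    P=board(s,c);print(n,len(P),P.mean(0).round(1),rect(P))
W=world(s)
for n,c,w,lo,hi in (("ljar",(187,285),26,50,75),("sjar",(295,215),18,40,60),("drop",(412,264),14,30,80),("model",(370,224),26,9,35),("modelbase",(370,224),26,4,35),("bur",(457,307),32,12,28),("cup",(245,252),20,8,60),("blk",(329,260),16,5,60)):
    P=obj(s,c,w,lo,hi);print(n,len(P),P.mean(0).round(1),P.max(0).round(),P.min(0).round(),rect(P[:,:2]))
    if n=="model":
        x=P[:,:2];d=x-np.array(rect(x)[0]);print(np.percentile(P[:,2],[5,50,95]))
print(W[285,240],W[340,300])
big=[cv2.resize(s["frame"][b-40:b+40,a-45:a+45],(405,360),interpolation=cv2.INTER_CUBIC) for a,b in((370,224),(460,228))]
cv2.imwrite("pics/crop.png",np.hstack(big)[:,:800])
E
```

```text
L 537 [467.1  22.7] (array([467.1,  23. ]), array([43.9, 44.1]), 5.6)
S 235 [ 448.9 -136.3] (array([ 448.6, -136.2]), array([27.6, 28.1]), 5.6)
arch 705 [ 616.3 -290.3] (array([ 618.6, -290. ]), array([46.1, 58.2]), 11.9)
long 716 [617.2 174.3] (array([617.2, 174.5]), array([32.3, 78.1]), 5.7)
ljar 684 [463.1 169.9  61.4] [487. 195.  66.] [440. 147.  50.] (array([463.5, 171.1]), array([46.8, 47. ]), 25.6)
sjar 279 [600.9   3.6  49.4] [617.  19.  53.] [586. -11.  40.] (array([601.5,   3.8]), array([30.6, 29.6]), 5.5)
drop 168 [ 538.3 -204.5   44.3] [ 551. -194.   69.] [ 528. -218.   30.] (array([ 539.7, -205.8]), array([22.8, 23.7]), 3.9)
model 725 [ 605.8 -129.7   19.1] [634. -99.  30.] [ 582. -158.    9.] (array([ 609.7, -130.8]), array([58.6, 47.6]), 74.6)
[13.37190411 17.95827214 26.30788946]
modelbase 747 [ 605.2 -129.5   18.7] [634. -92.  30.] [ 570. -158.    4.] (array([ 603.9, -126.6]), array([57.1, 62.1]), 22.3)
bur 874 [ 472.4 -287.2   19.9] [ 497. -245.   27.] [ 449. -329.   12.] (array([ 473. , -287.8]), array([80.8, 34.6]), 78.3)
cup 235 [537.   91.8  21.7] [554. 109.  32.] [513.  68.   8.] (array([533.4,  88.7]), array([41.1, 40.6]), 6.6)
blk 343 [535.3 -60.5   9.7] [556. -39.  21.] [516. -81.   6.] (array([536. , -60.5]), array([30.5, 36.4]), 28.8)
[4.75841567e+02 9.13176034e+01 4.42277949e-01] [391.27545873 -24.70761798   0.87959245]
```

View pics/crop.png

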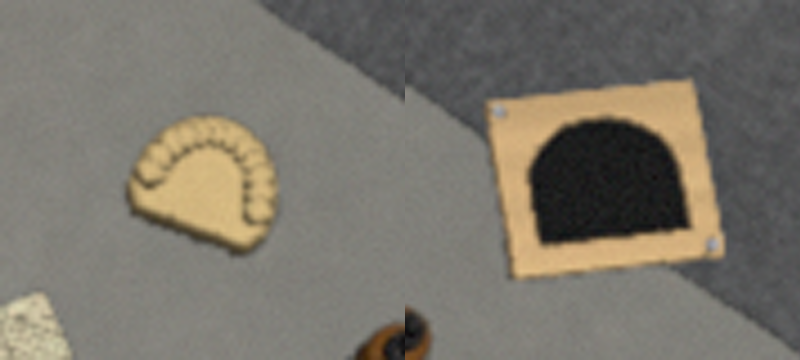

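The measured sizes match the given ones: model yaw is about -15.4, arch 11.9, bur block -11.7 and long board 5.7. First I turn the tool to yaw 90, so that tx = dy, ty = dx and tz = -dz.

Call:
apply_moves:
  series: "0 0 0 -0.0625 -1; 0 0 0 -0.0625 -1; 0 0 0 -0.0625 -1; 0 0 0 -0.0625 -1; 0 0 0 -0.0625 -1"
  squeeze: 40

```text
time: 0.52
tool_pos: [178.3, -572.5, 193.8]
tcp_rot: [-180.0, -0.0, 53.5]
ft_force: [0.0, -1.1, -0.0]
finger_gap: 85.3
grip_force: 0.0
```

Call:
apply_moves:
  series: "0 0 0 -0.0625 -1; 0 0 0 -0.0625 -1; 0 0 0 -0.0625 -1; 0 0 0 -0.0625 -1; 0 0 0 -0.0625 -1"

```text
time: 0.93
tool_pos: [178.3, -572.5, 193.8]
tcp_rot: [-180.0, -0.1, 89.3]
ft_force: [0.6, 0.4, 0.6]
finger_gap: 85.3
grip_force: 0.0
```

Call:
apply_moves:
  series: "0 0 0 -0.0095 -1; 0 0 0 0 -1; 0.0976 0.0864 0 0 -1; 0.0976 0.0864 0 0 -1; 0.0976 0.0864 0 0 -1"

```text
time: 1.35
tool_pos: [256.3, -484.0, 193.9]
tcp_rot: [-180.0, -0.0, 89.6]
ft_force: [1.2, 0.1, 0.7]
finger_gap: 85.2
grip_force: 0.0
```

Call:
apply_moves:
  series: "0.0976 0.0864 0 0 -1; 0.0976 0.0864 0 0 -1; 0.0976 0.0864 0 0 -1; 0.0976 0.0864 0 0 -1; 0.0976 0.0864 0 0 -1"

```text
time: 1.77
tool_pos: [386.6, -337.0, 194.4]
tcp_rot: [180.0, 0.0, 89.7]
ft_force: [0.5, -0.6, -0.0]
finger_gap: 85.1
grip_force: 0.0
```

Call:
apply_moves:
  series: "0.0976 0.0864 0 0 -1; 0.0976 0.0864 0 0 -1; 0.0976 0.0864 0 0 -1; 0.128 0 0 0 -1; 0.128 0 0 0 -1"

```text
time: 2.18
tool_pos: [463.9, -172.2, 193.7]
tcp_rot: [-179.9, -0.0, 89.8]
ft_force: [1.0, 0.2, -0.7]
finger_gap: 85.5
grip_force: 0.0
```

Call:
apply_moves:
  series: "0.128 0 0 0 -1; 0.128 0 0 0 -1; 0.128 0 0 0 -1; 0.128 0 0 0 -1; 0.128 0 0 0 -1"

```text
time: 2.6
tool_pos: [463.0, 19.8, 194.5]
tcp_rot: [180.0, 0.0, 89.7]
ft_force: [1.0, 0.6, -0.2]
finger_gap: 85.4
grip_force: 0.0
```

Call:
apply_moves:
  series: "0.128 0 0 0 -1; 0.128 0 0 0 -1; 0.128 0 0 0 -1; 0.128 0 0 0 -1; 0 0 0 0 -1"

```text
time: 3.02
tool_pos: [462.5, 177.7, 194.4]
tcp_rot: [-180.0, -0.2, 90.0]
ft_force: [1.1, -0.7, 0.1]
finger_gap: 85.2
grip_force: 0.0
```

Call:
apply_moves:
  series: "0 0 0 0 -1; 0 0 0 0 -1"

```text
time: 3.18
tool_pos: [463.3, 171.5, 194.2]
tcp_rot: [-180.0, 0.0, 89.9]
ft_force: [-1.2, -0.6, 0.1]
finger_gap: 85.5
grip_force: 0.0
```

Call:
apply_moves:
  series: "0 0 0.118 0 -1; 0 0 0.118 0 -1; 0 0 0.118 0 -1; 0 0 0.118 0 -1; 0 0 0.118 0 -1"

```text
time: 3.6
tool_pos: [463.8, 169.7, 16.1]
tcp_rot: [180.0, 0.0, 89.7]
ft_force: [0.6, 0.2, 0.0]
finger_gap: 85.3
grip_force: 0.0
```

Call:
apply_moves:
  series: "0 0 0 0 -1; 0 0 0 0 -1; 0 0 0 0 0.5; 0 0 0 0 0.5; 0 0 0 0 0.5"

```text
time: 4.02
tool_pos: [465.9, 171.9, 20.3]
tcp_rot: [179.7, -0.1, 90.0]
ft_force: [-0.6, 0.3, 0.2]
finger_gap: 51.6
grip_force: 0.2
```

Call:
apply_moves:
  series: "0 0 0 0 0.5; 0 0 0 0 0.5; 0 0 0 0 0.5; 0 0 0 0 0.5; 0 0 0 0 0.5"

```text
time: 4.43
tool_pos: [465.6, 172.3, 20.4]
tcp_rot: [179.8, -0.1, 90.0]
ft_force: [-3.9, -0.9, 10.8]
finger_gap: 44.8
grip_force: 39.3
```

Call:
apply_moves:
  series: "0 0 -0.03 0 0.5; 0 0 -0.06 0 0.5; 0 0 -0.08 0 0.5; 0 0 -0.08 0 0.5; 0 0 0 0 0.5"

```text
time: 4.85
tool_pos: [467.4, 172.7, 99.2]
tcp_rot: [179.5, -0.1, 90.0]
ft_force: [0.3, 0.1, -0.6]
finger_gap: 44.9
grip_force: 40.9
```

Call:
apply_moves:
  series: "0 0 0 0 0.5; 0 0 0 0 0.5; 0 0 0 0 0.5"

```text
time: 5.1
tool_pos: [462.7, 171.4, 91.5]
tcp_rot: [-179.9, 0.0, 90.0]
ft_force: [-0.1, -0.0, -1.9]
finger_gap: 44.9
grip_force: 40.9
```

Run:
```python
from h import *
s=snapshot("scene");cv2.imwrite("pics/s1.png",s["frame"]);t=sense();print(t["tool_pos"],t["tcp_rot"],t["finger_gap"],t["ft_force"])
```

```text
[462.52843541 171.37364256  91.26663087] [-1.79886444e+02  2.95347841e-02  9.00004582e+01] 44.482327149834155 [ 0.10968828 -0.21207966 -1.09336554]
```

View pics/s1.png

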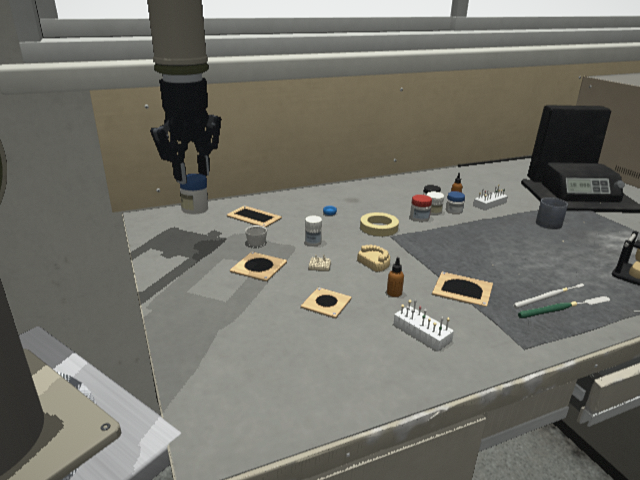

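The scene shows the large jar held upright by its cap at (193,190), clear of the bench. I carry it to its board.

Call:
apply_moves:
  series: "-0.1237 0.0037 0 0 0.5; -0.1237 0.0037 0 0 0.5; -0.1237 0.0037 0 0 0.5; -0.1237 0.0037 0 0 0.5; 0 0 0 0 0.5"

```text
time: 5.57
tool_pos: [467.2, 17.6, 91.4]
tcp_rot: [-179.9, 0.2, 89.8]
ft_force: [-0.1, 0.2, -0.4]
finger_gap: 44.6
grip_force: 40.9
```

Call:
apply_moves:
  series: "0 0 0 0 0.5; 0 0 0.07 0 0.5; 0 0 0.07 0 0.5; 0 0 0.04 0 0.5; 0 0 0 0 0.5"

```text
time: 5.98
tool_pos: [464.6, 24.5, 34.6]
tcp_rot: [-179.6, -0.0, 90.1]
ft_force: [-1.1, 0.0, -0.9]
finger_gap: 44.5
grip_force: 41.0
```

Call:
apply_moves:
  series: "0 0 0 0 0.5; 0 0 0 0 0.5; 0 0 0 0 0.5"

```text
time: 6.23
tool_pos: [468.9, 23.6, 39.6]
tcp_rot: [179.9, 0.0, 90.0]
ft_force: [0.8, 1.1, -0.9]
finger_gap: 44.7
grip_force: 41.0
```

Call:
apply_moves:
  series: "0 0 0 0 0.5; 0 0 0 0 0.5; 0 0 0 0 0.5; 0 0 0 0 0.5; 0 0 0 0 0.5"

```text
time: 6.65
tool_pos: [468.0, 23.1, 38.6]
tcp_rot: [180.0, -0.0, 90.0]
ft_force: [0.3, -0.2, -1.3]
finger_gap: 44.4
grip_force: 41.0
```

Call:
apply_moves:
  series: "0 0 0.01 0 0.5; 0 0 0.01 0 0.5; 0 0 0.01 0 0.5; 0 0 0 0 0.5; 0 0 0 0 0.5"

```text
time: 7.07
tool_pos: [467.5, 23.2, 28.9]
tcp_rot: [-179.9, -0.0, 90.0]
ft_force: [0.0, -0.2, -0.5]
finger_gap: 44.7
grip_force: 41.0
```

Call:
apply_moves:
  series: "0 0 0 0 0.5; 0 0 0 0 0.5; 0 0 0 0 0.5; 0 0 0 0 0.5; 0 0 0 0 0.5"

```text
time: 7.48
tool_pos: [468.0, 23.1, 29.5]
tcp_rot: [180.0, 0.0, 90.0]
ft_force: [1.2, 0.7, -1.6]
finger_gap: 44.7
grip_force: 41.0
```

Call:
apply_moves:
  series: "0 -0.003 0.007 0 0.5; 0 0 0.006 0 0.5; 0 0 0 0 0.5; 0 0 0 0 0.5; 0 0 0 0 0.5"

```text
time: 7.9
tool_pos: [467.1, 23.2, 25.7]
tcp_rot: [180.0, -0.0, 90.0]
ft_force: [-2.3, -0.3, 4.5]
finger_gap: 44.7
grip_force: 41.9
```

Call:
apply_moves:
  series: "0 0 0.002 0 0.5; 0 0 0.002 0 0.5; 0 0 0 0 0.5; 0 0 0 0 0.5; 0 0 0 0 0.5"

```text
time: 8.32
tool_pos: [467.3, 23.1, 25.5]
tcp_rot: [180.0, 0.0, 90.0]
ft_force: [-7.8, -0.3, 15.9]
finger_gap: 44.3
grip_force: 43.7
```

Call:
apply_moves:
  series: "0 0 0 0 -0.6; 0 0 0 0 -1; 0 0 0 0 -1; 0 0 0 0 -1; 0 0 0 0 -1"

```text
time: 8.73
tool_pos: [466.8, 23.2, 24.0]
tcp_rot: [-180.0, -0.0, 90.0]
ft_force: [-0.3, -0.4, -0.2]
finger_gap: 85.7
grip_force: 0.0
```

Call:
apply_moves:
  series: "0 0 -0.1 0 -1; 0 0 -0.12 0 -1; 0 0 -0.12 0 -1; 0 0.139 -0.02 0 -1; 0 0.139 0 0 -1"

```text
time: 9.15
tool_pos: [554.0, 23.1, 139.4]
tcp_rot: [179.3, 0.0, 90.0]
ft_force: [0.5, 0.3, 0.1]
finger_gap: 85.3
grip_force: 0.0
```

Call:
apply_moves:
  series: "0 0.139 0 0 -1; -0.064 0.03 0 0 -1; 0 0 0 0 -1; 0 0 0 0 -1; 0 0 0 0 -1"

```text
time: 9.57
tool_pos: [599.9, 4.1, 131.8]
tcp_rot: [-179.9, -0.0, 90.0]
ft_force: [0.1, 0.3, -0.3]
finger_gap: 85.2
grip_force: 0.0
```

Run:
```python
from meas import *
print(sense()["tool_pos"])
for n in("top","scene"):
    s=snapshot(n);cv2.imwrite(f"pics/{n}2.png",s["frame"]);np.savez(f"{n}2.npz",**s)
s=dict(np.load("top2.npz"));P=obj(s,(276,285),36,52,80);print(len(P),P.min(0),P.max(0),rect(P[:,:2]))
```

```text
[599.92735268   4.14237362 131.79920989]Traceback (most recent call last):
  File "<stdin>", line 5, in <module>
    return umr_minimum(a, axis, None, out, keepdims, initial, where)
ValueError: zero-size array to reduction operation minimum which has no identity
```

View pics/top2.png

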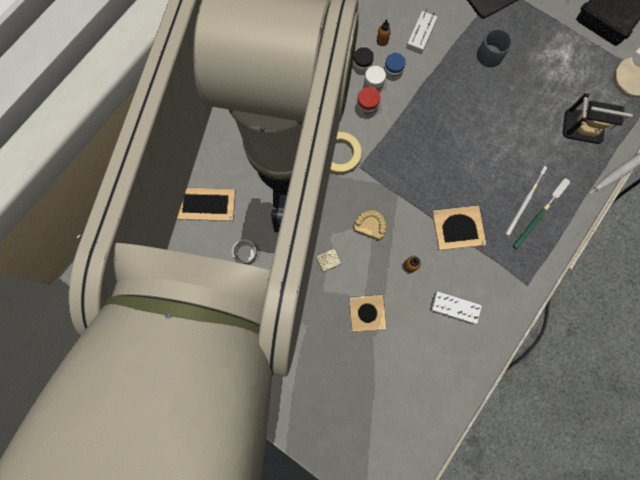

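The arm hides the jar in the top view, so I check with the scene camera's depth. I also compare the two cameras on still objects.

```bash
cat >> meas.py <<'E'
def proj(s,p):
    K=np.array(s["intrinsics"]);T=np.array(s["extrinsics"]);c=T[:3,:3].T@(np.array(p,float)-T[:3,3]);q=K@c;return q[:2]/q[2]
def near(s,xy,r,lo,hi):
    W=world(s);m=(np.hypot(W[...,0]-xy[0],W[...,1]-xy[1])<r)&(W[...,2]>lo)&(W[...,2]<hi)&(s["depth"]>0);return W[m]
from scipy.optimize import least_squares
def circ(P,R):  # mean of visible side -> centre by least squares on radius
    f=least_squares(lambda c:np.hypot(P[:,0]-c[0],P[:,1]-c[1])-R,P[:,:2].mean(0)+[10,8],loss="soft_l1");return f.x.round(1),abs(f.fun).mean().round(2)
E
python3 - <<'E'
from meas import *
a=dict(np.load("scene0.npz"));b=dict(np.load("scene2.npz"))
for n,s,c,R,h in(("L0",a,(463.5,171),24,62),("S0",a,(601.5,3.8),16,50),("D0",a,(539.7,-205.8),12.5,30),("L1",b,(467,23),24,67)):
    P=near(s,c,R+9,h*.15+5,h-3); T=near(s,c,R+9,h-2.5,h+4)
    print(n,len(P),circ(P,R) if len(P) else'', len(T),rect(T[:,:2]) if len(T)>4 else '')
for n,c,z in(("L",(467,23),5),("S",(449,-136),5),("arch",(616,-290),5),("long",(617,174),5)):
    u=proj(a,(*c,z)).astype(int);P=board(a,tuple(u));print(n,P.mean(0).round(1),rect(P))
u=proj(b,(467,23,40)).astype(int);v=b["frame"][max(0,u[1]-60):u[1]+60,u[0]-70:u[0]+70];cv2.imwrite("pics/c2.png",cv2.resize(v,None,fx=4,fy=4))
E
```

```text
L0 577 (array([463.3, 171.5]), np.float64(1.03)) 224 (array([462.8, 169.8]), array([46. , 45.6]), 45.2)
S0 277 (array([601.8,   3.7]), np.float64(0.96)) 106 (array([600.4,   3.8]), array([30.9, 29.6]), 62.4)
D0 149 (array([ 540. , -206.7]), np.float64(0.63)) 58 (array([ 532.9, -210.2]), array([11.5, 24.1]), 25.6)
L1 715 (array([464.8,  22.7]), np.float64(0.84)) 298 (array([463.3,  21.7]), array([49.1, 45.5]), 41.7)
L [467.6  22.3] (array([467.8,  21.9]), array([38.8, 46.9]), 38.2)
S [ 449.4 -136.8] (array([ 449.3, -136.8]), array([24.9, 31.2]), 38.0)
arch [ 616.6 -291.3] (array([ 619.1, -290.3]), array([43.5, 59.6]), 11.7)
long [618.3 174. ] (array([618.8, 174.4]), array([27.6, 74.4]), 4.0)
```

View pics/c2.png

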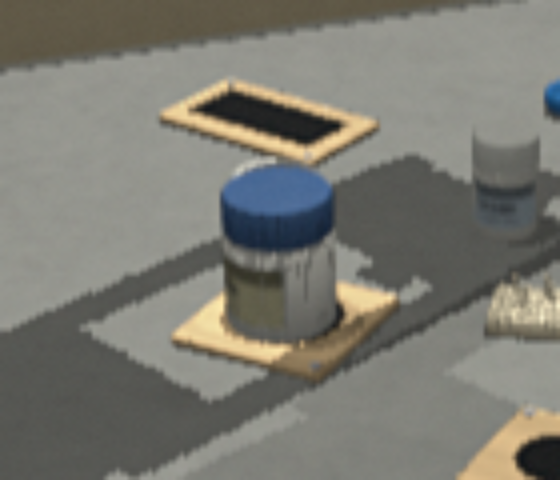

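The scene camera puts the large jar upright at about (464.8, 22.7) and the disc at about (467.3, 22.6). The arm reads about 2.3 mm more in x than the cameras, so I go back and recentre the jar with that offset included.

Call:
apply_moves:
  series: "0.0158 -0.1087 0 0 -1; 0.0158 -0.1087 0 0 -1; 0.0158 -0.1087 0 0 -1; 0.0158 -0.1087 0 0 -1; 0 0 0 0 -1"

```text
time: 10.08
tool_pos: [463.4, 24.4, 130.4]
tcp_rot: [-179.7, -0.0, 90.1]
ft_force: [-1.1, 0.0, -2.0]
finger_gap: 85.2
grip_force: 0.0
```

Call:
apply_moves:
  series: "0 0 0 0 -1; 0 0 0 0 -1; 0 0 0 0 -1; 0 0 0 0 -1"

```text
time: 10.42
tool_pos: [471.3, 22.8, 132.8]
tcp_rot: [179.9, 0.0, 90.0]
ft_force: [0.9, 0.8, -0.3]
finger_gap: 85.6
grip_force: 0.0
```

Call:
apply_moves:
  series: "0 0 0.09 0 -1; 0 0 0.09 0 -1; 0 0 0.09 0 -1; 0 0 0.07 0 -1; 0 0 0 0 -1"

```text
time: 10.83
tool_pos: [466.7, 23.0, 25.4]
tcp_rot: [-179.5, -0.0, 90.0]
ft_force: [-0.9, 0.7, -0.7]
finger_gap: 85.2
grip_force: 0.0
```

Call:
apply_moves:
  series: "0 0 0 0 -1; 0 0 0 0 -1; 0 0 0 0 -1; 0 0 0 0 -1; 0 0 0 0 -1"

```text
time: 11.25
tool_pos: [471.4, 22.9, 31.7]
tcp_rot: [179.9, 0.0, 90.0]
ft_force: [0.2, -0.2, 0.8]
finger_gap: 85.1
grip_force: 0.0
```

Call:
apply_moves:
  series: "0 0 0.005 0 -1; 0 0 0 0 -1; 0 0 0 0 -1; 0 0 0 0 -1; 0 0 0 0 -1"

```text
time: 11.67
tool_pos: [470.1, 22.9, 28.8]
tcp_rot: [180.0, 0.0, 90.0]
ft_force: [-0.8, 0.3, 0.3]
finger_gap: 85.3
grip_force: 0.0
```

Call:
apply_moves:
  series: "0 0 0 0 -1; 0 0 0 0 -1; 0 0 0 0 -1; 0 0 0 0 -1; 0 0 0 0 -1"

```text
time: 12.08
tool_pos: [470.2, 22.9, 28.7]
tcp_rot: [-180.0, 0.0, 90.0]
ft_force: [-0.0, 0.3, 0.3]
finger_gap: 85.4
grip_force: 0.0
```

Call:
apply_moves:
  series: "0 -0.002 0 0 0.5; 0 0 0 0 0.5; 0 0 0 0 0.5; 0 0 0 0 0.5; 0 0 0 0 0.5"
  squeeze: 25

```text
time: 12.5
tool_pos: [467.1, 22.9, 31.0]
tcp_rot: [-179.6, 0.0, 90.0]
ft_force: [-40.4, 0.5, 70.8]
finger_gap: 26.1
grip_force: 34.6
```

Call:
apply_moves:
  series: "0 0 0 0 0.5; 0 0 0 0 0.5; 0 0 0 0 0.5; 0 0 0 0 0.5; 0 0 0 0 0.5"

```text
time: 12.92
tool_pos: [470.5, 22.8, 34.2]
tcp_rot: [180.0, 0.0, 90.0]
ft_force: [-25.5, 0.8, 54.0]
finger_gap: 21.9
grip_force: 25.2
```

Call:
apply_moves:
  series: "0 0 0 0 0.5; 0 0 0 0 0.5; 0 0 0 0 0.5"

```text
time: 13.17
tool_pos: [470.6, 22.7, 34.2]
tcp_rot: [179.9, 0.0, 90.0]
ft_force: [-24.8, 0.3, 54.8]
finger_gap: 21.5
grip_force: 25.2
```

Run:
```python
from meas import *
b=snapshot("scene");np.savez("scene3.npz",**b)
cv2.imwrite("pics/c3.png",cv2.resize(b["frame"][150:310,170:350],None,fx=3.5,fy=3.5))
```

```text
(no output)
```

View pics/c3.png

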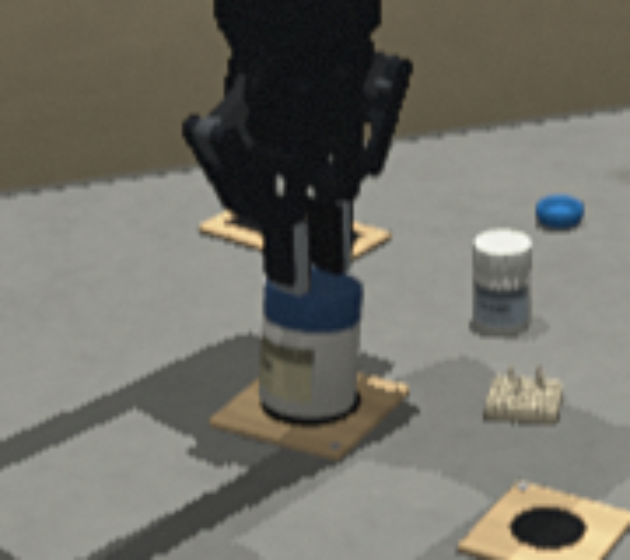

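The crop shows the fingertips at the cap's top, near (253,231) in the full image, much higher than I assumed. I measure the finger heights from the depth.

Run:
```python
from meas import *
b=dict(np.load("scene3.npz"));W=world(b);g=b["frame"].max(2)
for u,v in((250,229),(252,229),(255,228),(253,220),(266,225),(267,222),(268,215),(262,232),(258,240),(272,230)):print((u,v),W[v,u].round(1),b["frame"][v,u])
P=near(b,(467,23),40,25,60);print(circ(P,24),near(b,(467,23),40,50,75)[:,2].max())
print(sense())
```

```text
(250, 229) [446.7  17.7  83. ] [17 17 15]
(252, 229) [448.8  15.1  83. ] [17 17 16]
(255, 228) [455.   14.2  82.8] [77 78 75]
(253, 220) [452.7  15.7  97.7] [25 24 22]
(266, 225) [482.6  14.8  77.9] [12 10 12]
(267, 222) [481.6  11.3  84.9] [19 18 15]
(268, 215) [482.7   9.6  97.9] [79 78 74]
(262, 232) [473.2  15.8  68. ] [67 47 34]
(258, 240) [454.    7.6  63. ] [64 43 28]
(272, 230) [491.4   9.3  66.8] [92 85 79]
(array([469.8,  22.6]), np.float64(1.3)) 74.95580354537901
{'time': 13.2167, 'joint_pos': array([-3.44810127e+00, -4.58143067e+00,  1.14916680e+02, -2.80502482e-02,
        6.96126724e+01, -3.45850001e+00]), 'qd': array([ 0.05187523, -0.00776874,  0.0137823 , -0.01612582, -0.10161776,
       -0.02858112]), 'joint_efforts': array([-6.76087663e-01, -2.27651829e+01, -3.47961223e+01,  5.05934302e-01,
       -1.02009952e+01, -3.30528223e-05]), 'tool_pos': array([470.60608054,  22.75252765,  34.2466009 ]), 'tcp_rot': array([1.79949605e+02, 2.93956464e-02, 9.00201456e+01]), 'ft_force': array([-2.59619317e+01,  9.42488034e-03,  5.44699941e+01]), 'wrist_torque': array([ 5.06610497e-02,  5.25952227e+00, -4.32255017e-03]), 'grip_force': 25.19472397863865, 'finger_gap': 21.80961498974374}
```

Run:
```python
from meas import *
for f,c,lo in(("scene2.npz",(600,4),65),("scene3.npz",(468,23),68)):
    b=dict(np.load(f));P=near(b,c,65,lo,260)
    for z in range(lo,260,8):
        q=P[(P[:,2]>=z)&(P[:,2]<z+8)]
        if len(q)>3: print(f,z,len(q),q.min(0)[:2].round(),q.max(0)[:2].round())
b=dict(np.load("scene2.npz"));u=proj(b,(600,4,130)).astype(int);print(u)
v=b["frame"][max(0,u[1]-80):u[1]+60,u[0]-70:u[0]+70];cv2.imwrite("pics/c4.png",cv2.resize(v,None,fx=4,fy=4))
```

```text
scene2.npz 177 35 [549.  -7.] [649.  14.]
scene2.npz 185 103 [543.  -8.] [656.  15.]
scene2.npz 193 107 [541.  -9.] [651.  15.]
scene2.npz 201 117 [542.  -9.] [651.  14.]
scene2.npz 209 111 [543.  -9.] [650.  13.]
scene2.npz 217 116 [538. -10.] [657.  16.]
scene2.npz 225 116 [536. -11.] [664.  16.]
scene2.npz 233 114 [536. -14.] [664.  16.]
scene2.npz 241 205 [536. -15.] [664.  17.]
scene2.npz 249 209 [536. -15.] [663.  16.]
scene2.npz 257 81 [537. -15.] [664.  11.]
scene3.npz 68 135 [449.  -1.] [487.  39.]
scene3.npz 76 100 [446.  10.] [494.  31.]
scene3.npz 84 109 [445.  10.] [493.  33.]
scene3.npz 92 121 [445.  10.] [495.  33.]
scene3.npz 100 120 [445.  10.] [496.  33.]
scene3.npz 108 88 [444.   9.] [510.  35.]
scene3.npz 116 203 [426.   7.] [515.  33.]
scene3.npz 124 188 [422.   8.] [519.  34.]
scene3.npz 132 217 [417.   4.] [524.  35.]
scene3.npz 140 256 [413.   4.] [526.  37.]
scene3.npz 148 248 [409.   4.] [529.  38.]
scene3.npz 156 279 [405.   2.] [531.  35.]
scene3.npz 164 338 [406.   1.] [532.  34.]
scene3.npz 172 270 [418.   1.] [520.  32.]
scene3.npz 180 199 [429.   9.] [508.  30.]
scene3.npz 188 105 [432.  10.] [476.  31.]
scene3.npz 196 160 [432. -17.] [489.  47.]
scene3.npz 204 251 [430. -16.] [488.  47.]
scene3.npz 212 245 [431. -17.] [490.  43.]
scene3.npz 220 249 [432. -17.] [490.  47.]
scene3.npz 228 250 [431. -16.] [489.  46.]
scene3.npz 236 302 [432. -17.] [503.  56.]
scene3.npz 244 271 [433. -16.] [503.  57.]
scene3.npz 252 139 [428. -20.] [487.  43.]
[312 178]
```

View pics/c4.png

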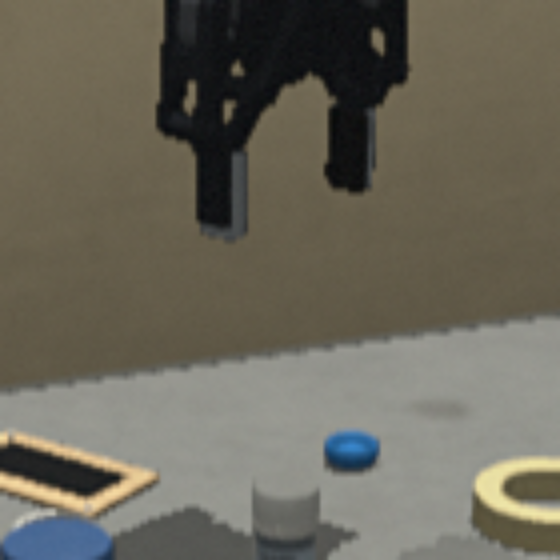

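The open fingertips read z of about 179 while the reported TCP is 131.8. The shut tips are therefore about 33 mm above the reported TCP, and about 3 mm less in x. I lift, open, and measure the jar again with that correction.

Call:
apply_moves:
  series: "0 0 -0.06 0 0.5; 0 0 -0.12 0 0.5; 0 0 0 0 0; 0 0 0 0 -1; 0 0 0 0 -1"

```text
time: 13.63
tool_pos: [469.7, 22.9, 82.8]
tcp_rot: [180.0, 0.0, 90.0]
ft_force: [0.5, 0.7, -1.1]
finger_gap: 57.0
grip_force: 0.0
```

Call:
apply_moves:
  series: "0 0 0 0 -1; 0 0 0 0 -1; 0 0 0 0 -1; 0 0 0 0 -1; 0 0 0 0 -1"

```text
time: 14.05
tool_pos: [469.2, 22.9, 82.2]
tcp_rot: [-179.9, -0.0, 90.0]
ft_force: [-1.2, -0.3, 0.3]
finger_gap: 85.4
grip_force: 0.0
```

```bash
cat >> meas.py <<'E'
def tips(s,t):
    """finger tip height and middle of the fingers (camera) against the reported TCP t; for tool y along x"""
    P=near(s,(t[0]-3,t[1]),75,t[2]+15,t[2]+110); z0=np.sort(P[:,2])[8] if len(P)>10 else None
    q=P[(P[:,2]<z0+20)]; return dict(tipz=round(z0,1),dz=round(z0-t[2],1),mid=((q[:,:2].max(0)+q[:,:2].min(0))/2-t[:2]).round(1),ext=np.ptp(q[:,:2],axis=0).round(1))
E
python3 - <<'E'
from meas import *
b=snapshot("scene");t=sense()["tool_pos"];np.savez("scene5.npz",**b);print(t,tips(b,t))
for lo,hi in((12,45),(45,64)):
  P=near(b,(467,23),34,lo,hi);print(circ(P,24))
T=near(b,(467,23),34,64.5,71);print(rect(T[:,:2]))
E
```

```text
[469.31115977  22.92554634  82.35263026] {'tipz': np.float64(132.6), 'dz': np.float64(50.2), 'mid': array([-1., -1.]), 'ext': array([113.4,  24.9])}
(array([464.7,  22.5]), np.float64(0.78))
(array([465. ,  22.9]), np.float64(0.85))
(array([463.4,  21.7]), array([46.6, 45.6]), 85.0)
```

Call:
apply_moves:
  series: "0 0.001 0.1 0 -1; 0 0 0.1 0 -1; 0 0 0.05 0 -1; 0 0 0.03 0 -1; 0 0 0.025 0 -1"

```text
time: 14.52
tool_pos: [469.3, 22.9, -9.8]
tcp_rot: [-179.9, -0.0, 90.0]
ft_force: [0.1, -0.7, -0.2]
finger_gap: 85.6
grip_force: 0.0
```

Call:
apply_moves:
  series: "0 0 0 0 -1; 0 0 0 0 -1; 0 0 0 0 -1; 0 0 0 0 -1; 0 0 0 0 -1"

```text
time: 14.93
tool_pos: [470.8, 22.8, -7.7]
tcp_rot: [179.9, 0.0, 90.0]
ft_force: [0.4, 0.5, 0.0]
finger_gap: 85.4
grip_force: 0.0
```

Call:
apply_moves:
  series: "0 0 0 0 -0.3; 0 0 0 0 -0.1; 0 0 0 0 0; 0 0 0 0 0.1; 0 0 0 0 0.2"

```text
time: 15.35
tool_pos: [470.0, 22.9, -8.5]
tcp_rot: [180.0, 0.0, 90.0]
ft_force: [-1.8, 0.4, 3.3]
finger_gap: 47.4
grip_force: 25.9
```

Call:
apply_moves:
  series: "0 0 0 0 0.2; 0 0 0 0 0.2; 0 0 0 0 0.2; 0 0 0 0 0.2; 0 0 0 0 0.2"

```text
time: 15.77
tool_pos: [470.0, 22.9, -8.5]
tcp_rot: [180.0, 0.0, 90.0]
ft_force: [-2.0, -0.3, 6.0]
finger_gap: 47.0
grip_force: 26.1
```

Call:
apply_moves:
  series: "0 0 0 0 -0.4; 0 0 0 0 -1; 0 0 0 0 -1; 0 0 0 0 -1; 0 0 0 0 -1"

```text
time: 16.18
tool_pos: [469.7, 22.9, -8.9]
tcp_rot: [-180.0, -0.0, 90.0]
ft_force: [-0.4, -0.3, -0.9]
finger_gap: 85.5
grip_force: 0.0
```

Call:
apply_moves:
  series: "0 0 -0.1 0 -1; 0 0 -0.13 0 -1; 0 0 -0.13 0 -1; 0 0 -0.04 0 -1; 0 0.1 0 0 -1"

```text
time: 16.6
tool_pos: [500.5, 23.0, 116.5]
tcp_rot: [179.6, 0.0, 90.0]
ft_force: [0.8, -0.8, -0.0]
finger_gap: 85.3
grip_force: 0.0
```

Call:
apply_moves:
  series: "-0.016 0.12 0 0 -1; -0.024 0.12 0 0 -1; -0.024 0.107 0 0 -1; 0 0 0 0 -1; 0 0 0 0 -1"

```text
time: 17.02
tool_pos: [604.3, 3.3, 109.3]
tcp_rot: [-179.8, -0.0, 90.0]
ft_force: [0.1, -0.4, -0.1]
finger_gap: 85.6
grip_force: 0.0
```

Call:
apply_moves:
  series: "0 0 0 0 -1; 0 0 0 0 -1; 0 0 0 0 -1; 0 0 0 0 -1; 0 0 0 0 -1"

```text
time: 17.43
tool_pos: [603.8, 3.9, 111.9]
tcp_rot: [179.9, 0.0, 90.0]
ft_force: [0.2, -0.8, -0.3]
finger_gap: 85.7
grip_force: 0.0
```

Run:
```python
from meas import *
b=snapshot("scene");t=sense()["tool_pos"];np.savez("scene6.npz",**b);print(t,tips(b,t))
for lo,hi in((12,45),(45,64)):
  P=near(b,(467,23),34,lo,hi);print(circ(P,24))
T=near(b,(467,23),34,64.5,71);print(rect(T[:,:2]))
for lo,hi in((8,32),(32,47)): print(circ(near(b,(601,4),24,lo,hi),16))
cv2.imwrite("pics/c6.png",cv2.resize(b["frame"][170:310,200:370],None,fx=4,fy=4))
```

```text
[603.82379315   3.87033942 111.88103098] {'tipz': np.float64(162.7), 'dz': np.float64(50.8), 'mid': array([-0.6, -1.6]), 'ext': array([112.8,  22.9])}
(array([470.5,  22.6]), np.float64(0.8))
(array([470.8,  22.8]), np.float64(0.84))
(array([469. ,  22.3]), array([47.5, 45.7]), 42.3)
(array([601.6,   3.5]), np.float64(0.96))
(array([602.1,   4. ]), np.float64(0.96))
```

View pics/c6.png

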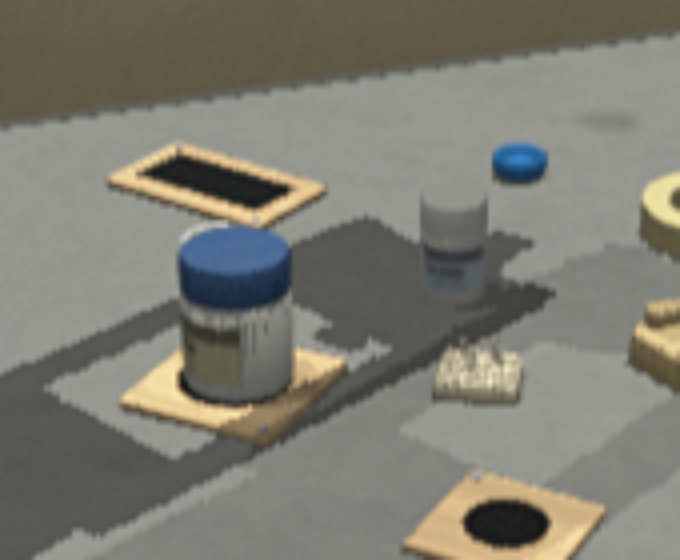

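The dark crescent on the near-left side shows the jar about 3 mm too far in +x (470.6 against 467.3). With a proper grip the TCP reading matches the cameras to about 0.8 mm, so I recentre once more.

Call:
apply_moves:
  series: "0.016 -0.1145 0 0 -1; 0.016 -0.1145 0 0 -1; 0.016 -0.1145 0 0 -1; 0.0155 -0.1145 0 0 -1; 0 0 0 0 -1"

```text
time: 17.9
tool_pos: [459.3, 23.9, 108.7]
tcp_rot: [-179.6, -0.0, 90.0]
ft_force: [-0.7, -0.1, -1.5]
finger_gap: 85.3
grip_force: 0.0
```

Call:
apply_moves:
  series: "0 0 0 0 -1; 0 0 0 0 -1; 0 0 0 0 -1; 0 0 0.1 0 -1; 0 0 0.1 0 -1"

```text
time: 18.32
tool_pos: [470.6, 22.4, 53.3]
tcp_rot: [179.6, 0.0, 90.0]
ft_force: [-0.0, 0.4, -0.4]
finger_gap: 85.1
grip_force: 0.0
```

Call:
apply_moves:
  series: "0 0 0.1 0 -1; 0 0 0.1 0 -1; 0 0 0 0 -1; 0 0 0 0 -1; 0 0 0 0 -1"

```text
time: 18.73
tool_pos: [468.2, 22.6, -7.2]
tcp_rot: [179.9, 0.0, 90.0]
ft_force: [0.4, -0.9, 1.1]
finger_gap: 85.6
grip_force: 0.0
```

Call:
apply_moves:
  series: "0 0 0 0 -1; 0 0 0 0 -1; 0 0 0 0 -1; 0 0 0 0 -1; 0 0 0 0 -1"

```text
time: 19.15
tool_pos: [467.1, 22.7, -8.0]
tcp_rot: [179.9, 0.0, 90.0]
ft_force: [0.3, 0.7, -0.1]
finger_gap: 84.9
grip_force: 0.0
```

Call:
apply_moves:
  series: "0 -0.0015 0 0 -0.3; 0 0 0 0 -0.1; 0 0 0 0 0; 0 0 0 0 0.1; 0 0 0 0 0.2"

```text
time: 19.57
tool_pos: [466.3, 22.8, -8.6]
tcp_rot: [180.0, 0.0, 90.0]
ft_force: [0.0, 0.7, 2.1]
finger_gap: 47.2
grip_force: 26.0
```

Call:
apply_moves:
  series: "0 0 0 0 0.2; 0 0 0 0 0.2; 0 0 0 0 0.2; 0 0 0 0 0.2; 0 0 0 0 0.2"

```text
time: 19.98
tool_pos: [466.3, 22.8, -8.6]
tcp_rot: [180.0, 0.0, 90.0]
ft_force: [0.0, -0.5, 5.6]
finger_gap: 47.2
grip_force: 26.1
```

Call:
apply_moves:
  series: "0 0 0 0 -0.4; 0 0 0 0 -1; 0 0 0 0 -1; 0 0 0 0 -1; 0 0 0 0 -1"

```text
time: 20.4
tool_pos: [465.8, 22.8, -9.0]
tcp_rot: [-180.0, 0.0, 90.0]
ft_force: [0.3, -0.5, 0.4]
finger_gap: 85.4
grip_force: 0.0
```

Call:
apply_moves:
  series: "0 0 -0.1 0 -1; 0 0 -0.13 0 -1; 0 0 -0.13 0 -1; 0 0 -0.04 0 -1; -0.015 0.1 0 0 -1"

```text
time: 20.82
tool_pos: [496.7, 18.8, 116.4]
tcp_rot: [179.6, 0.0, 90.0]
ft_force: [-1.0, -0.3, -0.5]
finger_gap: 85.5
grip_force: 0.0
```

Call:
apply_moves:
  series: "-0.016 0.12 0 0 -1; -0.016 0.12 0 0 -1; -0.016 0.11 0 0 -1; 0 0 0 0 -1; 0 0 0 0 -1"

```text
time: 21.23
tool_pos: [601.4, 3.6, 109.2]
tcp_rot: [-179.8, -0.0, 90.0]
ft_force: [-0.7, 0.2, -0.2]
finger_gap: 85.9
grip_force: 0.0
```

Call:
apply_moves:
  series: "0 0 0 0 -1; 0 0 0 0 -1; 0 0 0 0 -1; 0 0 0 0 -1; 0 0 0 0 -1"

```text
time: 21.65
tool_pos: [600.9, 4.0, 112.0]
tcp_rot: [179.9, 0.0, 90.0]
ft_force: [-0.7, 0.1, 0.2]
finger_gap: 85.5
grip_force: 0.0
```

Run:
```python
from meas import *
b=snapshot("scene");t=sense()["tool_pos"];print(t,tips(b,t))
for lo,hi in((12,45),(45,64)):
  P=near(b,(467,23),34,lo,hi);print(circ(P,24))
```

```text
[600.97045499   3.97669276 111.88582732] {'tipz': np.float64(162.8), 'dz': np.float64(50.9), 'mid': array([-3. , -1.5]), 'ext': array([110.5,  23.9])}
(array([466.9,  22.6]), np.float64(0.78))
(array([467.2,  23. ]), np.float64(0.89))
```

The large jar is at (467.0, 22.8), centred on its disc. Now the small jar.

Call:
apply_moves:
  series: "0 0.001 0.12 0 -1; 0 0 0.12 0 -1; 0 0 0.12 0 -1; 0 0 0.08 0 -1; 0 0 0.027 0 -1"

```text
time: 22.12
tool_pos: [597.2, 4.2, -33.8]
tcp_rot: [-179.6, -0.0, 90.0]
ft_force: [-0.5, -0.4, -0.3]
finger_gap: 85.2
grip_force: 0.0
```

Call:
apply_moves:
  series: "0 0 0 0 -1; 0 0 0 0 -1; 0 0 0 0 -1; 0 0 0 0 -1; 0 0 0 0 -1"

```text
time: 22.53
tool_pos: [603.3, 3.7, -26.6]
tcp_rot: [179.8, 0.0, 90.0]
ft_force: [-0.0, -0.3, -0.5]
finger_gap: 85.3
grip_force: 0.0
```

Call:
apply_moves:
  series: "0 0 0 0 -0.2; 0 0 0 0 0; 0 0 0 0 0.15; 0 0 0 0 0.3; 0 0 0 0 0.5"

```text
time: 22.95
tool_pos: [601.4, 3.9, -28.7]
tcp_rot: [-180.0, 0.0, 90.0]
ft_force: [-0.4, 0.1, -0.6]
finger_gap: 31.6
grip_force: 24.8
```

Call:
apply_moves:
  series: "0 0 0 0 0.5; 0 0 0 0 0.5; 0 0 0 0 0.5; 0 0 0 0 0.5; 0 0 0 0 0.5"

```text
time: 23.37
tool_pos: [601.5, 3.9, -28.7]
tcp_rot: [180.0, -0.0, 90.0]
ft_force: [-1.1, 0.2, 2.8]
finger_gap: 31.1
grip_force: 24.8
```

Call:
apply_moves:
  series: "0 0 -0.03 0 0.5; 0 0 -0.08 0 0.5; 0 0 -0.1 0 0.5; -0.0779 -0.0849 0 0 0.5; -0.0779 -0.0849 0 0 0.5"
  squeeze: 30

```text
time: 23.78
tool_pos: [553.3, -42.9, 37.7]
tcp_rot: [179.6, 0.1, 90.1]
ft_force: [0.1, -1.6, -0.2]
finger_gap: 30.9
grip_force: 29.9
```

Call:
apply_moves:
  series: "-0.0779 -0.0849 0 0 0.5; -0.0779 -0.0849 0 0 0.5; -0.0779 -0.0849 0 0 0.5; -0.0779 -0.0849 0 0 0.5; 0 0 0 0 0.5"

```text
time: 24.2
tool_pos: [444.5, -139.2, 33.8]
tcp_rot: [-179.8, 0.1, 89.8]
ft_force: [0.1, 0.1, 0.2]
finger_gap: 31.4
grip_force: 30.0
```

Call:
apply_moves:
  series: "0 0 0 0 0.5; 0 0 0.08 0 0.5; 0 0 0.06 0 0.5; 0 0 0.03 0 0.5; 0 0 0 0 0.5"

```text
time: 24.62
tool_pos: [447.2, -134.9, -18.9]
tcp_rot: [-179.8, -0.1, 90.1]
ft_force: [0.1, -0.2, 0.0]
finger_gap: 31.3
grip_force: 30.0
```

Call:
apply_moves:
  series: "0 0 0 0 0.5; 0 0 0 0 0.5; 0 0 0 0 0.5; 0 0 0 0 0.5; 0 0 0 0 0.5"

```text
time: 25.03
tool_pos: [449.3, -136.6, -16.0]
tcp_rot: [179.9, 0.0, 90.0]
ft_force: [0.6, 0.1, -0.2]
finger_gap: 31.3
grip_force: 30.0
```

Call:
apply_moves:
  series: "0 0 0 0 0.5; 0 0 0 0 0.5; 0 0 0 0 0.5"

```text
time: 25.28
tool_pos: [448.6, -136.4, -16.7]
tcp_rot: [180.0, 0.0, 90.0]
ft_force: [0.3, -0.9, -1.8]
finger_gap: 31.5
grip_force: 30.0
```

Call:
apply_moves:
  series: "0 0 0.01 0 0.5; 0 0 0.007 0 0.5; 0 0 0.006 0 0.5; 0 0 0 0 0.5; 0 0 0 0 0.5"

```text
time: 25.7
tool_pos: [448.5, -136.3, -23.8]
tcp_rot: [-180.0, -0.0, 90.0]
ft_force: [-1.6, 0.5, 3.9]
finger_gap: 31.4
grip_force: 30.2
```

Call:
apply_moves:
  series: "0 0 0 0 0.5; 0 0 0 0 0.5; 0 0 0 0 0.5; 0 0 0 0 0.5"

```text
time: 26.03
tool_pos: [448.5, -136.3, -23.8]
tcp_rot: [-180.0, -0.0, 90.0]
ft_force: [-2.9, 0.4, 4.2]
finger_gap: 31.9
grip_force: 30.2
```

Call:
apply_moves:
  series: "0 0 0 0 0; 0 0 0 0 -1; 0 0 0 0 -1; 0 0 0 0 -1; 0 0 0 0 -1"

```text
time: 26.45
tool_pos: [448.6, -136.3, -23.8]
tcp_rot: [180.0, -0.0, 90.0]
ft_force: [0.0, -0.1, 0.0]
finger_gap: 85.2
grip_force: 0.0
```

Call:
apply_moves:
  series: "0 0 -0.1 0 -1; 0 0 -0.13 0 -1; 0 0 -0.13 0 -1; 0 0.02 -0.1 0 -1; 0.004 0.12 0 0 -1"

```text
time: 26.87
tool_pos: [493.2, -137.4, 123.7]
tcp_rot: [179.3, 0.3, 89.9]
ft_force: [1.1, -1.0, 2.0]
finger_gap: 85.6
grip_force: 0.0
```

Call:
apply_moves:
  series: "0.004 0.13 0 0 -1; 0.005 0.13 0 0 -1; 0.005 0.136 0 0 -1; 0 0 0 0.0448 -1; 0 0 0 0.0448 -1"

```text
time: 27.28
tool_pos: [610.3, -130.3, 111.3]
tcp_rot: [-179.8, -0.0, 79.6]
ft_force: [0.3, -0.5, -0.6]
finger_gap: 85.5
grip_force: 0.0
```

Call:
apply_moves:
  series: "0 0 0 0.0448 -1; 0 0 0 0 -1; 0 0 0 0 -1; 0 0 0 0 -1; 0 0 0 0 -1"

```text
time: 27.7
tool_pos: [609.3, -131.0, 114.5]
tcp_rot: [180.0, -0.0, 74.7]
ft_force: [0.1, -0.9, 0.0]
finger_gap: 85.2
grip_force: 0.0
```

Run:
```python
from meas import *
t=sense();print(t["tool_pos"],t["tcp_rot"])
b=snapshot("scene");print(tips(b,t["tool_pos"]))
for lo,hi in((9,35),(35,52)): print("small",circ(near(b,(449,-136.5),24,lo,hi),16))
s=snapshot("top");np.savez("top7.npz",**s);np.savez("scene7.npz",**b)
T=near(s,(449,-136.5),26,45,60);print("small top",len(T),rect(T[:,:2]) if len(T)>5 else 0)
T=near(s,(467,23),34,55,75);print("large top",len(T),rect(T[:,:2])if len(T)>5 else 0)
a=dict(np.load("top0.npz"));c=dict(np.load("scene0.npz"))
for n,q in(("top",a),("scene",c)):
  for lo in(7,9,12):
    P=near(q,(609,-130),42,lo,32);P=P[:,:2];print("model",n,lo,len(P),rect(P))
    # back edge angle via scan: width along direction minimal
  P=near(q,(473,-287),55,12,28);print("bur",n,rect(P[:,:2]))
cv2.imwrite("pics/c7.png",cv2.resize(b["frame"][170:345,200:420],None,fx=3.5,fy=3.4))
```

```text
[ 609.348208   -131.01286015  114.49095183] [ 1.79975365e+02 -6.70779444e-04  7.47117371e+01]
{'tipz': np.float64(165.0), 'dz': np.float64(50.5), 'mid': array([-1.9, -2.1]), 'ext': array([112.1,  46.4])}
small (array([ 448.8, -136.2]), np.float64(0.62))
small (array([ 449. , -135.9]), np.float64(0.67))
small top 0 0
large top 0 0
model top 7 731 (array([ 609.7, -130.8]), array([58.6, 47.6]), 74.6)
model top 9 725 (array([ 609.7, -130.8]), array([58.6, 47.6]), 74.6)
model top 12 710 (array([ 609.7, -130.7]), array([58.6, 47.5]), 74.7)
bur top (array([ 473. , -287.8]), array([80.8, 34.6]), 78.3)
model scene 7 550 (array([ 605.9, -131.9]), array([58.7, 46. ]), 78.1)
model scene 9 517 (array([ 606.1, -132. ]), array([58.7, 46. ]), 77.6)
model scene 12 467 (array([ 606.3, -132.2]), array([58.7, 45.8]), 76.4)
bur scene (array([ 470.8, -288.6]), array([81.2, 36.7]), 77.0)
```

View pics/c7.png

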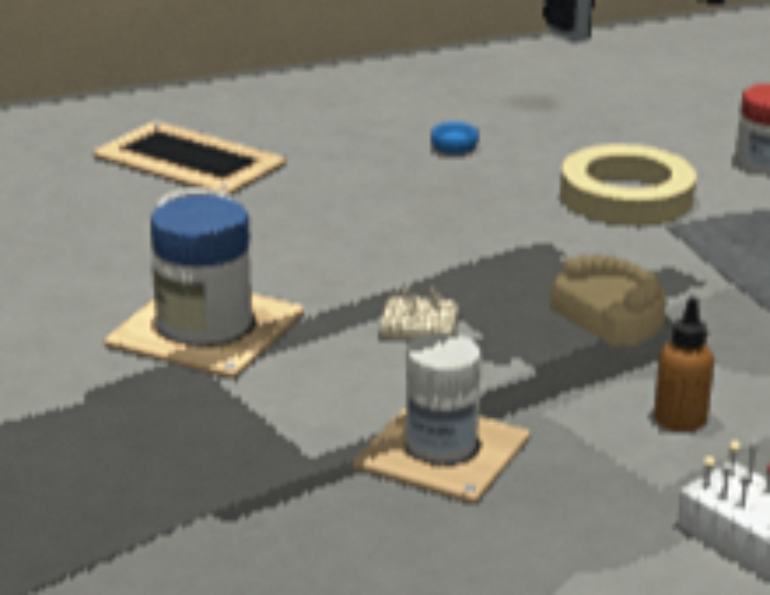

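Both jars are centred on their discs; the small jar is at (448.9, -136.1) against (449.1, -136.5). Now the model.

Call:
apply_moves:
  series: "0 0 0.12 0 -1; 0 0 0.12 0 -1; 0 0 0.12 0 -1; 0 0 0.08 0 -1; 0 0 0.03 0 -1"

```text
time: 28.22
tool_pos: [605.5, -129.9, -31.8]
tcp_rot: [-179.6, -0.0, 74.6]
ft_force: [-1.3, -0.5, -2.0]
finger_gap: 85.2
grip_force: 0.0
```

Call:
apply_moves:
  series: "0 0 0 0 -1; 0 0 0 0 -1; 0 0 0 0 -1; 0 0 0 0 -1; 0 0 0 0 -1"

```text
time: 28.63
tool_pos: [611.2, -131.5, -24.4]
tcp_rot: [179.8, 0.0, 74.6]
ft_force: [-0.7, -0.1, 0.2]
finger_gap: 85.2
grip_force: 0.0
```

Call:
apply_moves:
  series: "0 0 0 0 -1; 0 0 0 0 -1; 0 0 0 0 -1; 0 0 0 0 -1"

```text
time: 28.97
tool_pos: [609.4, -130.9, -26.6]
tcp_rot: [180.0, -0.0, 74.6]
ft_force: [0.6, 0.4, -0.4]
finger_gap: 85.1
grip_force: 0.0
```

Call:
apply_moves:
  series: "0 0 0.018 0 -1; 0 0 0.018 0 -0.3; 0 0 0 0 -0.3; 0 0 0 0 -0.3; 0 0 0 0 -0.3"

```text
time: 29.38
tool_pos: [609.1, -130.9, -37.9]
tcp_rot: [-180.0, -0.0, 74.6]
ft_force: [0.0, -0.2, -0.3]
finger_gap: 55.6
grip_force: 0.0
```

Call:
apply_moves:
  series: "0 0 0 0 -0.3; 0 0 0 0 -0.3; 0 0 0 0 -0.3; 0 0 0 0 -0.3; 0 0 0 0 -0.3"

```text
time: 29.8
tool_pos: [609.5, -131.0, -37.4]
tcp_rot: [180.0, 0.0, 74.6]
ft_force: [0.2, 1.3, -0.6]
finger_gap: 55.3
grip_force: 0.0
```

Run:
```python
from meas import *
t=sense();print(t["tool_pos"])
b=snapshot("scene");u=proj(b,(609,-130,10)).astype(int)
cv2.imwrite("pics/c8.png",cv2.resize(b["frame"][u[1]-50:u[1]+40,u[0]-60:u[0]+60],None,fx=5,fy=5))
```

```text
[ 609.49364321 -130.97656452  -37.41237841]
```

View pics/c8.png

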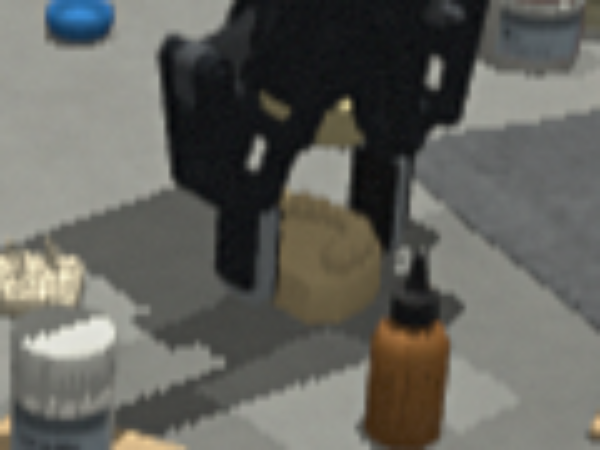

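The fingers straddle the model with the tips low on its base, near (245,285) and (395,260) in the crop. I grip it.

Call:
apply_moves:
  series: "0 0 0.006 0 -0.3; 0 0 0 0 -0.1; 0 0 0 0 0; 0 0 0 0 0.3; 0 0 0 0 0.3"
  squeeze: 40

```text
time: 30.27
tool_pos: [609.7, -131.1, -39.0]
tcp_rot: [180.0, 0.0, 74.6]
ft_force: [-0.3, -0.1, 2.8]
finger_gap: 45.8
grip_force: 43.4
```

Call:
apply_moves:
  series: "0 0 0 0 0.3; 0 0 0 0 0.3; 0 0 0 0 0.3; 0 0 0 0 0.3; 0 0 0 0 0.3"

```text
time: 30.68
tool_pos: [609.7, -131.0, -39.1]
tcp_rot: [180.0, -0.0, 74.6]
ft_force: [0.6, -0.5, 4.3]
finger_gap: 45.7
grip_force: 44.3
```

Call:
apply_moves:
  series: "0 0 -0.03 0 0.3; 0 0 -0.08 0 0.3; 0 0 -0.1 0 0.3; 0 0 -0.08 0 0.3; 0 0 0 0 0.3"

```text
time: 31.1
tool_pos: [612.8, -132.0, 54.0]
tcp_rot: [179.5, 0.0, 74.6]
ft_force: [2.2, 0.3, 0.6]
finger_gap: 46.0
grip_force: 41.5
```

Call:
apply_moves:
  series: "-0.126 0.0425 0 0 0.3; -0.126 0.0425 0 0 0.3; -0.126 0.0425 0 0 0.3; -0.126 0.0425 0 0 0.3; 0 0 0 0 0.3"

```text
time: 31.52
tool_pos: [616.8, -297.6, 46.9]
tcp_rot: [-180.0, 0.2, 74.3]
ft_force: [2.0, 0.1, -2.1]
finger_gap: 46.1
grip_force: 41.6
```

Call:
apply_moves:
  series: "0 0 0 -0.0593 0.3; 0 0 0 -0.0593 0.3; 0 0 0 -0.0593 0.3; 0 0 0 -0.0593 0.3; 0 0 0 0 0.3"

```text
time: 31.93
tool_pos: [617.5, -289.8, 46.5]
tcp_rot: [-179.9, -0.1, 102.1]
ft_force: [0.0, -0.0, -0.8]
finger_gap: 46.0
grip_force: 41.6
```

Call:
apply_moves:
  series: "0 0 0 0 0.3; 0 0 0 0 0.3; 0 0 0 0 0.3; 0 0 0 0 0.3; 0 0 0 0 0.3"

```text
time: 32.35
tool_pos: [618.4, -290.2, 47.6]
tcp_rot: [-180.0, -0.0, 101.7]
ft_force: [0.5, -0.4, -1.0]
finger_gap: 45.8
grip_force: 41.6
```

Call:
apply_moves:
  series: "0 0 0.09 0 0.3; 0 0 0.09 0 0.3; 0 0 0.05 0 0.3; 0 0 0.02 0 0.3; 0 0 0 0 0.3"

```text
time: 32.77
tool_pos: [616.6, -289.3, -29.8]
tcp_rot: [-179.8, -0.2, 101.8]
ft_force: [-0.5, 0.1, -1.1]
finger_gap: 45.6
grip_force: 41.6
```

Call:
apply_moves:
  series: "0 0 0 0 0.3; 0 0 0 0 0.3; 0 0 0 0 0.3; 0 0 0 0 0.3; 0 0 0 0 0.3"

```text
time: 33.18
tool_pos: [619.1, -290.7, -26.2]
tcp_rot: [179.9, 0.1, 101.8]
ft_force: [-0.4, 0.6, -0.6]
finger_gap: 46.1
grip_force: 41.6
```

Call:
apply_moves:
  series: "0 0 0 0 0.3; 0 0 0 0 0.3; 0 0 0 0 0.3; 0 0 0 0 0.3"

```text
time: 33.52
tool_pos: [618.4, -290.2, -27.4]
tcp_rot: [-180.0, -0.0, 101.8]
ft_force: [-0.6, -0.2, -1.7]
finger_gap: 45.9
grip_force: 41.6
```

Call:
apply_moves:
  series: "0 0.001 0.012 0 0.3; 0 0 0.006 0 0.3; 0 0 0.003 0 0.3; 0 0 0 0 0.3; 0 0 0 0 0.3"

```text
time: 33.93
tool_pos: [618.6, -290.2, -33.9]
tcp_rot: [-180.0, -0.0, 101.8]
ft_force: [0.7, 0.4, -1.4]
finger_gap: 45.8
grip_force: 41.6
```

Call:
apply_moves:
  series: "0 0 0.0015 0 0.3; 0 0 0 0 0.3; 0 0 0 0 0.3; 0 0 0 0 0.3; 0 0 0 0 0.3"

```text
time: 34.35
tool_pos: [618.7, -290.2, -34.0]
tcp_rot: [-180.0, -0.0, 101.8]
ft_force: [-1.2, 1.0, 0.8]
finger_gap: 46.2
grip_force: 43.0
```

Call:
apply_moves:
  series: "0 0 0 0 -0.3; 0 0 0 0 -1; 0 0 0 0 -1; 0 0 0 0 -1; 0 0 0 0 -1"

```text
time: 34.77
tool_pos: [618.7, -290.2, -34.2]
tcp_rot: [180.0, 0.0, 101.8]
ft_force: [0.4, -0.2, 0.5]
finger_gap: 85.6
grip_force: 0.0
```

Call:
apply_moves:
  series: "0 0 -0.08 0 -1; 0 0 -0.13 0 -1; 0 0 -0.13 0 -1; 0 0 -0.11 0 -1; 0.0269 -0.1183 0 0 -1"

```text
time: 35.18
tool_pos: [592.0, -292.8, 112.5]
tcp_rot: [179.1, 0.7, 101.9]
ft_force: [1.8, -1.8, 3.1]
finger_gap: 85.6
grip_force: 0.0
```

Call:
apply_moves:
  series: "0.0269 -0.1183 0 0 -1; 0.0269 -0.1183 0 0 -1; 0.0269 -0.1183 0 0 -1; 0 0 0 0.0513 -1; 0 0 0 0.0513 -1"

```text
time: 35.6
tool_pos: [470.6, -287.1, 100.2]
tcp_rot: [-179.9, -0.0, 89.7]
ft_force: [0.0, -0.4, 0.2]
finger_gap: 85.5
grip_force: 0.0
```

Call:
apply_moves:
  series: "0 0 0 0.0513 -1; 0 0 0 0.0513 -1; 0 0 0 0 -1; 0 0 0 0 -1; 0 0 0 0 -1"

```text
time: 36.02
tool_pos: [473.2, -287.6, 100.9]
tcp_rot: [180.0, 0.0, 78.5]
ft_force: [0.1, 0.6, -0.1]
finger_gap: 85.0
grip_force: 0.0
```

Run:
```python
from meas import *
t=sense();print(t["tool_pos"],t["tcp_rot"])
s=snapshot("top");np.savez("top9.npz",**s);b=snapshot("scene");np.savez("scene9.npz",**b)
P=near(s,(618,-290),44,14,40);print("model",len(P),rect(P[:,:2]))
T=near(s,(467,23),34,58,75);print("large",rect(T[:,:2]))
T=near(s,(449,-136.5),26,48,62);print("small",len(T),rect(T[:,:2]) if len(T)>5 else 0)
P=near(b,(618,-290),44,14,40);print("model sc",len(P),rect(P[:,:2]))
u=proj(s,(560,-230,0)).astype(int);A=cv2.resize(s["frame"][u[1]-60:u[1]+60,u[0]-70:u[0]+70],(400,343))
u=proj(b,(618,-290,0)).astype(int);B=cv2.resize(b["frame"][u[1]-60:u[1]+60,u[0]-70:u[0]+70],(400,343))
cv2.imwrite("pics/c9.png",np.hstack([A,B]))
```

```text
[ 473.20302682 -287.59316197  100.92097019] [1.79993872e+02 1.33855594e-03 7.84639254e+01]
model 745 (array([ 619.2, -289.1]), array([48. , 57.5]), 12.1)
large (array([466.6,  22.2]), array([45.8, 46.4]), 3.2)
small 297 (array([ 449.3, -135.7]), array([29.9, 30.9]), 49.5)
model sc 669 (array([ 614.4, -291.1]), array([44.5, 58.9]), 13.9)
```

View pics/c9.png

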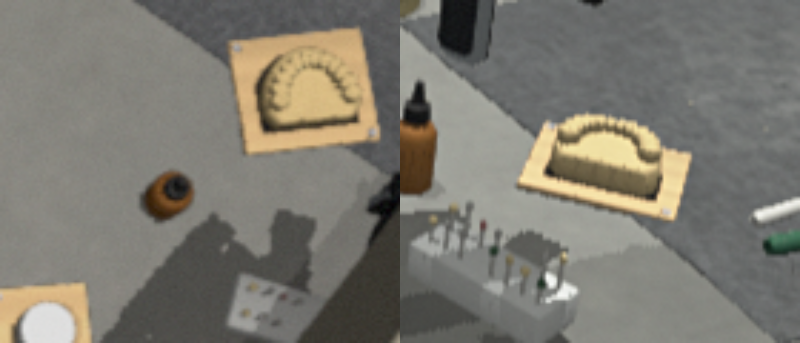

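The model sits on its outline, front over the rounded end, within about 1 mm, and the dropper is undisturbed. Now the bur block.

Call:
apply_moves:
  series: "0 0 0.12 0 -1; 0 0 0.12 0 -1; 0 0 0.11 0 -1; 0 0 0.06 0 -1; 0 0 0.02 0 -1"

```text
time: 36.53
tool_pos: [470.2, -285.4, -32.5]
tcp_rot: [-179.6, -0.2, 78.4]
ft_force: [0.5, 0.4, -0.8]
finger_gap: 85.8
grip_force: 0.0
```

Call:
apply_moves:
  series: "0 0 0 0 -1; 0 0 0 0 -1; 0 0 0 0 -1; 0 0 0 0 -1; 0 0 0 0 -1"

```text
time: 36.95
tool_pos: [474.4, -288.5, -26.3]
tcp_rot: [179.8, 0.1, 78.3]
ft_force: [1.1, -0.4, 0.2]
finger_gap: 85.5
grip_force: 0.0
```

Call:
apply_moves:
  series: "0 0 0 0 -1; 0 0 0 0 -1; 0 0 0 0 -1; 0 0 0 0 -1"

```text
time: 37.28
tool_pos: [473.2, -287.6, -28.0]
tcp_rot: [180.0, 0.0, 78.3]
ft_force: [0.9, 0.0, 0.6]
finger_gap: 85.2
grip_force: 0.0
```

Call:
apply_moves:
  series: "0 0 0.014 0 -1; 0 0 0.013 0 -0.3; 0 0 0 0 -0.1; 0 0 0 0 0; 0 0 0 0 0.1"

```text
time: 37.7
tool_pos: [472.9, -287.4, -36.5]
tcp_rot: [-180.0, -0.0, 78.3]
ft_force: [-0.4, 0.1, -0.3]
finger_gap: 39.7
grip_force: 0.0
```

Call:
apply_moves:
  series: "0 0 0 0 0.2; 0 0 0 0 0.5; 0 0 0 0 0.5; 0 0 0 0 0.5; 0 0 0 0 0.5"
  squeeze: 45

```text
time: 38.12
tool_pos: [473.3, -287.7, -36.0]
tcp_rot: [180.0, 0.0, 78.3]
ft_force: [0.4, -0.0, 1.3]
finger_gap: 33.0
grip_force: 45.8
```

Call:
apply_moves:
  series: "0 0 0 0 0.5; 0 0 0 0 0.5; 0 0 0 0 0.5; 0 0 0 0 0.5; 0 0 0 0 0.5"

```text
time: 38.53
tool_pos: [473.3, -287.7, -36.0]
tcp_rot: [180.0, 0.0, 78.3]
ft_force: [-0.5, 0.1, 2.5]
finger_gap: 33.2
grip_force: 46.0
```

Call:
apply_moves:
  series: "0 0 -0.03 0 0.5; 0 0 -0.09 0 0.5; 0 0 -0.12 0 0.5; 0 0 -0.12 0 0.5; 0 0 -0.073 0 0.5"

```text
time: 38.95
tool_pos: [474.1, -288.3, 97.9]
tcp_rot: [179.8, 0.1, 78.3]
ft_force: [0.8, -0.7, -0.3]
finger_gap: 33.1
grip_force: 45.6
```

Call:
apply_moves:
  series: "0 0 0 -0.0506 0.5; 0 0 0 -0.0506 0.5; 0 0 0 -0.0506 0.5; 0 0 0 0 0.5; 0 0 0 0 0.5"

```text
time: 39.37
tool_pos: [472.8, -287.4, 93.7]
tcp_rot: [-180.0, -0.0, 95.5]
ft_force: [0.3, 0.8, -0.2]
finger_gap: 33.0
grip_force: 45.6
```

Run:
```python
from meas import *
for f,thr in(("top0.npz",60),("scene0.npz",60)):
    s=dict(np.load(f));u,v=proj(s,(617,174,5)).astype(int)
    fr=s["frame"].astype(int);g=fr[...,2].astype(np.uint8)
    # sub-pixel: dark weight moments in world
    P=board(s,(u,v));C=P-P.mean(0);w,V=np.linalg.eigh(C.T@C);a=np.degrees(np.arctan2(V[1,1],V[0,1]));print(f,"dark PCA long axis",a%180,P.mean(0))
    hsv=cv2.cvtColor(s["frame"],cv2.COLOR_BGR2HSV);m=((hsv[...,1]>70)&(hsv[...,2]>90)).astype(np.uint8)
    q=np.zeros_like(m);q[v-32:v+32,u-40:u+40]=m[v-32:v+32,u-40:u+40]
    n,l,st,_=cv2.connectedComponentsWithStats(q);k=1+st[1:,4].argmax();ys,xs=np.where(l==k);print(rect(rayplane(s,np.c_[xs,ys],5.0)))
```

```text
top0.npz dark PCA long axis 93.97215174844823 [617.15705142 174.30917226]
(array([616.6, 173.5]), array([ 60.4, 104.2]), 3.7)
scene0.npz dark PCA long axis 94.38676228397227 [618.30805146 173.97127144]
(array([615.7, 171.2]), array([ 63.2, 105.7]), 4.0)
```

The long board's yaw refines to about 4.0 from the wood edges and the PCA. I carry the block over.

Call:
apply_moves:
  series: "0.1142 0.0485 0 0 0.5; 0.1142 0.0485 0 0 0.5; 0.1142 0.0485 0 0 0.5; 0.1142 0.0485 0 0 0.5; 0.1142 0.0485 0 0 0.5"

```text
time: 39.78
tool_pos: [528.6, -108.3, 93.6]
tcp_rot: [-180.0, -0.0, 95.4]
ft_force: [0.1, -0.2, -0.8]
finger_gap: 32.8
grip_force: 45.5
```

Call:
apply_moves:
  series: "0.1142 0.0485 0 0 0.5; 0.1142 0.0485 0 0 0.5; 0.1142 0.0485 0 0 0.5; 0.1142 0.0485 0 0 0.5; 0.1142 0.0485 0 0 0.5"

```text
time: 40.2
tool_pos: [584.1, 69.6, 93.6]
tcp_rot: [-180.0, -0.0, 95.4]
ft_force: [1.4, 0.3, -1.3]
finger_gap: 33.0
grip_force: 45.5
```

Call:
apply_moves:
  series: "0.1142 0.0485 0 0 0.5; 0.1142 0.0485 0 0 0.5; 0.1142 0.0485 0 0 0.5; 0 0 0 0.0148 0.5; 0 0 0 0 0.5"

```text
time: 40.62
tool_pos: [617.0, 176.5, 93.0]
tcp_rot: [-179.9, 0.0, 93.9]
ft_force: [-0.1, -1.9, -1.2]
finger_gap: 33.3
grip_force: 45.6
```

Call:
apply_moves:
  series: "0 0 0 0 0.5; 0 0 0 0 0.5; 0 0 0 0 0.5; 0 0 0 0 0.5; 0 0 0 0 0.5"

```text
time: 41.03
tool_pos: [617.5, 173.3, 93.9]
tcp_rot: [180.0, 0.0, 93.9]
ft_force: [-0.2, 0.7, -1.0]
finger_gap: 33.2
grip_force: 45.6
```

Call:
apply_moves:
  series: "0 0 0 0 0.5; 0 0 0 0 0.5; 0 0 0 0 0.5"

```text
time: 41.28
tool_pos: [617.4, 174.1, 93.7]
tcp_rot: [180.0, -0.0, 93.9]
ft_force: [-0.6, 0.4, -1.7]
finger_gap: 32.8
grip_force: 45.6
```

Run:
```python
from meas import *
print(sense()["tool_pos"],sense()["tcp_rot"])
for f in("top0.npz","scene0.npz"):
    s=dict(np.load(f));u,v=proj(s,(617,-290,5)).astype(int)
    hsv=cv2.cvtColor(s["frame"],cv2.COLOR_BGR2HSV);m=((hsv[...,1]>70)&(hsv[...,2]>90)).astype(np.uint8)
    q=np.zeros_like(m);q[v-32:v+32,u-40:u+40]=m[v-32:v+32,u-40:u+40]
    n,l,st,_=cv2.connectedComponentsWithStats(q);k=1+st[1:,4].argmax();ys,xs=np.where(l==k);print(rect(rayplane(s,np.c_[xs,ys],5.0)))
```

```text
[617.44007061 174.08319839  93.74378923] [ 1.79996649e+02 -2.50388619e-03  9.39470957e+01]
(array([ 618. , -289.5]), array([74.5, 86.8]), 12.0)
(array([ 616.8, -291.2]), array([78.6, 85.2]), 12.4)
```

Call:
apply_moves:
  series: "0 0 0.12 0 0.5; 0 0 0.12 0 0.5; 0 0 0.09 0 0.5; 0 0 0.045 0 0.5; 0 0 0.017 0 0.5"

```text
time: 41.7
tool_pos: [614.7, 173.8, -27.4]
tcp_rot: [-179.7, 0.0, 94.0]
ft_force: [-0.7, -0.3, -1.2]
finger_gap: 33.3
grip_force: 45.5
```

Call:
apply_moves:
  series: "0 0 0 0 0.5; 0 0 0 0 0.5; 0 0 0 0 0.5; 0 0 0 0 0.5; 0 0 0 0 0.5"

```text
time: 42.12
tool_pos: [618.9, 174.6, -22.0]
tcp_rot: [179.8, -0.0, 94.0]
ft_force: [-0.6, 0.4, -0.9]
finger_gap: 32.5
grip_force: 45.5
```

Call:
apply_moves:
  series: "0 0 0 0 0.5; 0 0 0 0 0.5; 0 0 0 0 0.5; 0 0 0 0 0.5"

```text
time: 42.45
tool_pos: [617.4, 174.3, -23.9]
tcp_rot: [180.0, -0.0, 94.0]
ft_force: [0.6, -0.4, -1.2]
finger_gap: 33.0
grip_force: 45.5
```

Call:
apply_moves:
  series: "0 0 0.012 0 0.5; 0 0 0.006 0 0.5; 0 0 0.004 0 0.5; 0 0 0 0 0.5; 0 0 0 0 0.5"

```text
time: 42.87
tool_pos: [617.3, 174.3, -30.8]
tcp_rot: [-180.0, -0.0, 94.0]
ft_force: [0.5, -0.4, -1.1]
finger_gap: 32.8
grip_force: 45.6
```

Call:
apply_moves:
  series: "0 0 0.0015 0 0.5; 0 0 0 0 0.5; 0 0 0 0 0.5; 0 0 0 0 0.5; 0 0 0 0 0.5"

```text
time: 43.28
tool_pos: [617.4, 174.3, -31.0]
tcp_rot: [-180.0, 0.0, 94.0]
ft_force: [-0.2, -0.0, -0.5]
finger_gap: 33.2
grip_force: 45.7
```

Call:
apply_moves:
  series: "0 0 0.001 0 0.5; 0 0 0 0 0.5; 0 0 0 0 0; 0 0 0 0 -1; 0 0 0 0 -1"

```text
time: 43.7
tool_pos: [617.6, 174.3, -31.3]
tcp_rot: [180.0, -0.0, 94.0]
ft_force: [-0.0, 0.1, 0.1]
finger_gap: 65.8
grip_force: 0.0
```

Call:
apply_moves:
  series: "0 0 0 0 -1; 0 0 0 0 -1; 0 0 -0.08 0 -1; 0 0 -0.13 0 -1; 0 0 -0.13 0 -1"

```text
time: 44.12
tool_pos: [615.4, 173.9, 69.7]
tcp_rot: [-179.7, 0.0, 94.0]
ft_force: [1.1, 0.2, 0.8]
finger_gap: 85.7
grip_force: 0.0
```

Call:
apply_moves:
  series: "0 0 -0.13 0 -1; -0.13 -0.03 0 0 -1; -0.13 -0.03 0 0 -1; -0.13 -0.03 0 0 -1; -0.13 -0.03 0 0 -1"

```text
time: 44.53
tool_pos: [592.0, 14.9, 110.2]
tcp_rot: [179.9, 0.0, 94.0]
ft_force: [-0.5, -0.0, -1.1]
finger_gap: 85.6
grip_force: 0.0
```

Call:
apply_moves:
  series: "-0.13 -0.03 0 0 -1; -0.13 -0.03 0 0 -1; -0.13 -0.03 0 0 -1; -0.13 -0.03 0 0 -1; -0.13 -0.03 0 0 -1"

```text
time: 44.95
tool_pos: [560.3, -183.3, 110.0]
tcp_rot: [180.0, 0.0, 94.0]
ft_force: [0.8, -0.2, -0.3]
finger_gap: 85.6
grip_force: 0.0
```

Call:
apply_moves:
  series: "-0.13 -0.03 0 0 -1; -0.13 -0.03 0 0 -1; -0.13 -0.03 0 0 -1; 0 0 0 0 -1; 0 0 0 0 -1"

```text
time: 45.37
tool_pos: [541.2, -302.5, 109.6]
tcp_rot: [-180.0, 0.0, 93.7]
ft_force: [-0.5, -0.5, 0.3]
finger_gap: 85.4
grip_force: 0.0
```

Run:
```python
from meas import *
s=snapshot("top");b=snapshot("scene");print(sense()["tool_pos"],sense()["time"])
for n,q in(("top",s),("sc",b)):
    for m,c,r,lo,hi in(("bur",(617,174),55,17,32),("model",(618,-290),44,14,40),("large",(467,23),34,58,75),("small",(449,-136.5),26,48,62)):
        P=near(q,c,r,lo,hi);print(n,m,len(P),rect(P[:,:2]) if len(P)>9 else 0)
print("drop",circ(near(b,(540,-206),22,8,30),12.5))
cv2.imwrite("pics/f.png",s["frame"][150:350,150:550].repeat(2,0).repeat(2,1))
```

```text
[ 541.98808314 -299.66256751  109.5250812 ] 45.4667
top bur 776 (array([618.4, 172.7]), array([35. , 79.7]), 3.0)
top model 741 (array([ 618.9, -288.9]), array([47.6, 57.6]), 11.8)
top large 663 (array([466.6,  22.3]), array([46.1, 46.4]), 5.5)
top small 297 (array([ 449.4, -135.8]), array([29.9, 30.8]), 49.4)
sc bur 346 (array([616.8, 171.6]), array([37.5, 81.9]), 4.4)
sc model 678 (array([ 614.5, -291.5]), array([44.2, 58.5]), 11.4)
sc large 388 (array([465.2,  21.2]), array([47.6, 45.6]), 40.6)
sc small 244 (array([ 447.9, -137.3]), array([32. , 30.7]), 8.0)
drop (array([ 540.1, -206.8]), np.float64(0.72))
```

View pics/f.png

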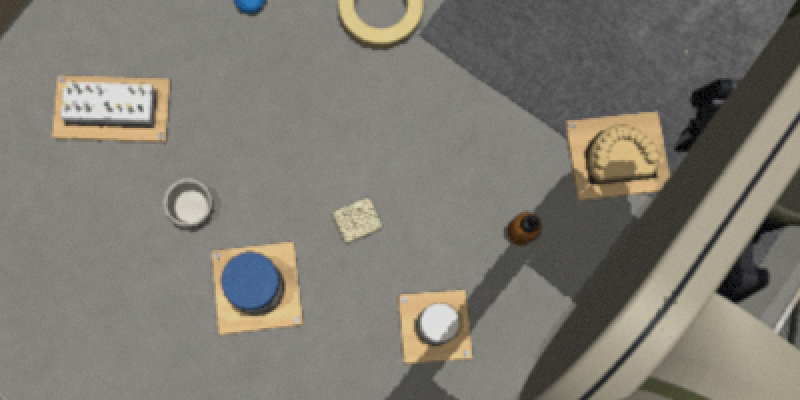

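All four objects stand centred on their outlines, each within about 1–2 mm. The dropper bottle is still at (540, -207), and the gripper is clear of everything.

```bash
python3 -c "
from bench import hand_in;print(hand_in())"
```

```text
the job is handed in; nothing more can be done
None
```

The job is handed in: the two jars, the model and the bur block are each centred on their board outlines to about 2 mm or better by the cameras, the dropper stands where it was, and everything is released; one mishap was that the fingers pressed on the large jar's cap at a wrist force of up to about 80 N while I recentred it.

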